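# Fit the crank to the examination turntable

## Robot

A 6-joint arm with a two-finger parallel gripper is mounted at the origin on the work surface. World frame = base frame: x ahead of the robot, y to its left, z up, the work surface at z = 0. Lengths are in m, angles in degrees, forces in N, time in s.
With the tool pointing down it reaches from about 0.35 to 0.975 m from the base axis. Payload 4.9 kg.
Tool frame: the origin (TCP) lies on the centre line of the jaws, within the pads' length; the fingertips stand 25 mm ahead of it and the grasp point (between the pads) lies 6 mm ahead of it; z points along the fingers, y is the line along which they close (so a half turn about z gives the same grasp; the last joint's range is limited). The gripper opens to 85 mm and grips with 20 to 120 N. Pads are 22 mm wide; open, the fingers measure 114 mm over their backs; the gripper's body (76 mm by 85 mm) begins 54 mm behind the grasp point. The pads swing forward as they close: fully open they stand 13 mm farther back than shut.
Start: joints at [59.702, 3.019, 92.412, -0, 84.569, -6.818], TCP at [0.249, 0.573, 0.256] pointing down, gripper open.
Joint ranges: [-172.51, 172.51], [-57.92, 126.97], [3.15, 148.05], [-58.71, 238.71], [5.1, 150.11], [-179.66, 179.66]. Speed limits (degrees/s): [147.25, 147.25, 180, 180, 180, 180].

## Interface

Orientations are given as [roll, pitch, yaw] about the fixed x, y, z axes, in that order (R = Rz(yaw) Ry(pitch) Rx(roll)).
In Python, from station import bot gives the robot as it stands. Calls block until the motion is done:
- bot.move_to(position, orientation): joint-space move of the TCP to a pose.
- bot.move_straight(position, rot=None, rate=0.15): straight line of the TCP; rot=None keeps the orientation; rate is the mean speed in m/s.
- bot.movej(angles): joint-space move.
- bot.ungrasp() and bot.grab(): open the fingers fully, or close them until they stop; the grip force is fixed at half the most.
- bot.pause(seconds).
- bot.inverse_kinematics(position, orientation): joint angles nearest the present ones, or None.
- bot.observe(): the state.
- bot.grab_frame(name): name is "scene" or "top"; returns a dict with "pixels" (400x640x3 uint8, red, green, blue), "vfov" (degrees; the focal length in pixels is half the picture's height over the tangent of half this angle, whatever the lens; pixels are square), "cx", "cy" (the principal point, pixels), "xyz" and "rotation" of the camera in the world. Camera axes: x right, y down, z forward; pixel columns grow to the right and rows downward; lengths in m; the calibration is good to about 2 mm. A picture is of the moment at which its call begins. There is no depth.
A pose or a line that the arm cannot do raises bot.MotionError and nothing moves.
- bot.job_done(): hands the job in; it is judged then, once.
The state is a dict: "time_s": time; "joint_positions": joint angles; "joint_vel": joint speeds; "tau": joint torques, N m; "eef_pos": TCP position; "orientation": TCP orientation; "ft_force": force on the tool from outside, world axes, zero at the start; "moment": the same for the moment, N m; "grip_width": finger opening in m; "finger_force": force on a finger pad.
Only numpy, scipy, OpenCV 4.12 (cv2) and the standard library are available. Lean on these libraries where they do the work, as an engineer would, in place of code of your own. Each camera call takes 0.05 s, during which the arm holds its last target. There are 200 camera calls.

## Task

The turntable under the china plate has lost its crank. Pick the crank that has the square hole and put it on the turntable's upright square shaft, pushed fully home so that it sits flat on the housing, then let go. Leave the plate and the other crank where they are.

Things in the scene. Friction and masses are not known exactly. Their poses are not given: they have to be found in the camera images.
- square_crank: Crank to fit, loose, lying flat, 0.2-0.45 kg. Square steel hub 46 x 46 x 45 mm tall, a 30 x 30 square hole right through it, sides parallel to the hub's. Arm 20 wide, 14 thick, level with the underside, runs from the hub's +x face to 106 from the hole's axis; upright grip (22 thick, top at 59) at 92. Hub's +y, -y faces are free to grip. Origin: hole's axis at the underside; x along arm, z up.
- round_crank: The wrong crank, leave alone: the same arm and grip, but a round hub, 48 mm diameter and 45 mm tall, with a round 20 mm hole that does not go over the shaft. Origin: on the hole's axis at the underside; x along the arm, z up.
- spindle (a point): Foot of the upright square shaft, on its axis at the 68 mm round seat, 70 mm above the table, on which the crank's underside must rest; housing (100 x 100) is 4 lower. Shaft 25 x 25, straight for 30, then tapers over 12 to a 12 x 12 tip. x, y square to its flats, z up. Crank fits any of 4 ways round, play 2.5 mm each side, 13 degrees. Stiff (1 N m), need not turn; turntable is fixed.
- plate: White china dinner plate, 200 mm diameter and 22 mm tall, lying loose on the turntable's aluminium disc, to be left alone. Its centre is 230 mm from the shaft, on the side away from the robot. Origin: centre of its underside, 45 mm above the table; z up.

How it is judged:
By the outcome, as a careful person would: the job done as asked, in the order asked, and still so for the second after the job is handed in, with the robot touching nothing.
It also fails if it takes over 43 s, if anything falls off the work surface, if the arm or the gripper's body presses on something with over 40 N, if the wrist force passes 120 N, or if a joint passes its speed limit or range.

## Working session

There is one attempt and no reset: what is moved stays moved. The work goes in short steps, each a Python script; the robot and the scene stay as the last script left them, time stands still between calls to the robot, and variables do not carry over. Pictures are saved under pics/ and viewed, at most 10 in all, crops included, and the job is handed in when it is done.

```bash
mkdir -p pics; ls
python3 - <<'E'
from station import bot
import cv2,numpy as np
for n in("scene","top"):
    f=bot.grab_frame(n); cv2.imwrite(f"pics/{n}0.png",f["pixels"][:,:,::-1])
    print(n,{k:np.round(v,4).tolist() for k,v in f.items() if k!="pixels"})
print(bot.observe())
E
```

```text
pics
scene {'vfov': 42.3847, 'cx': 319.426, 'cy': 201.9704, 'xyz': [1.3388, 0.2995, 0.9958], 'rotation': [-139.0712, -0.5789, 113.2895]}
top {'vfov': 42.5735, 'cx': 315.3185, 'cy': 200.2058, 'xyz': [0.5534, 0.0117, 1.1687], 'rotation': [-176.2045, -1.1231, -90.5379]}
{'time_s': 0.1, 'joint_positions': array([ 5.97023665e+01,  3.05380309e+00,  9.24860894e+01,  9.53766983e-04,
        8.45675161e+01, -6.81986814e+00]), 'joint_vel': array([-0.02333547, -0.023164  , -0.17653479,  0.06230507, -0.17114418,
        0.015149  ]), 'tau': array([ 4.49566433e-04, -3.94900811e+01, -3.71364534e+01, -1.33912608e-04,
        3.87507782e-03,  2.58524057e-05]), 'eef_pos': array([0.24874178, 0.57279792, 0.25516293]), 'orientation': array([-1.79893464e+02, -1.36971661e-02,  1.56522131e+02]), 'ft_force': array([ 0.58128861, -0.06088014, -0.24721112]), 'moment': array([0.03311522, 0.0037842 , 0.01891655]), 'finger_force': 0.0, 'grip_width': 0.08569409746924549}
```

View pics/scene0.png

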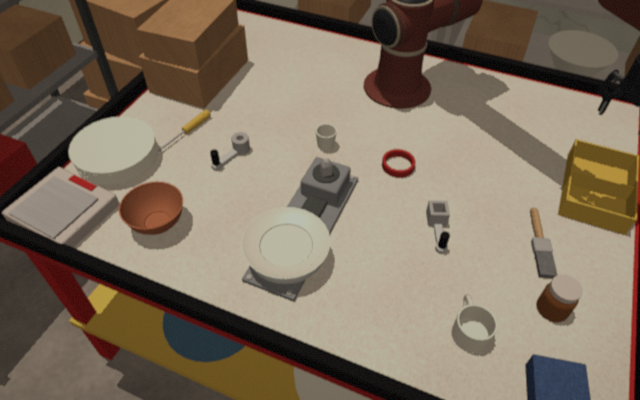

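View pics/top0.png

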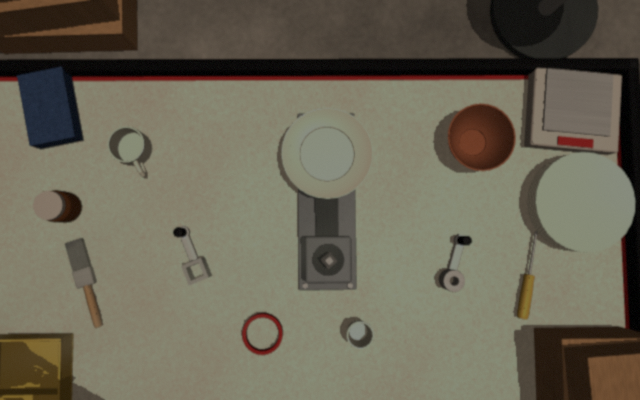

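Scene view: the square-hub crank is at about (438,212) with its grip at (443,240). The shaft is at (325,170), the plate at (287,245), and the round crank at (240,142). In the top view the square hub is near (195,270) with its grip at (180,232), and the shaft is near (328,260), rotated relative to the housing. I'll enlarge both.

Run:
```python
import cv2,numpy as np
t=cv2.imread("pics/top0.png"); s=cv2.imread("pics/scene0.png")
def c(i,x,y,w,h,k):
    r=i[y:y+h,x:x+w]; r=cv2.convertScaleAbs(r,alpha=1.5,beta=0); return cv2.resize(r,None,fx=k,fy=k,interpolation=cv2.INTER_CUBIC)
a=c(t,160,220,50,75,8)[:,:400]
b=c(t,295,230,50,75,8)
cv2.imwrite("pics/c1.png",np.hstack([a,b]))
```

```text
(no output)
```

View pics/c1.png

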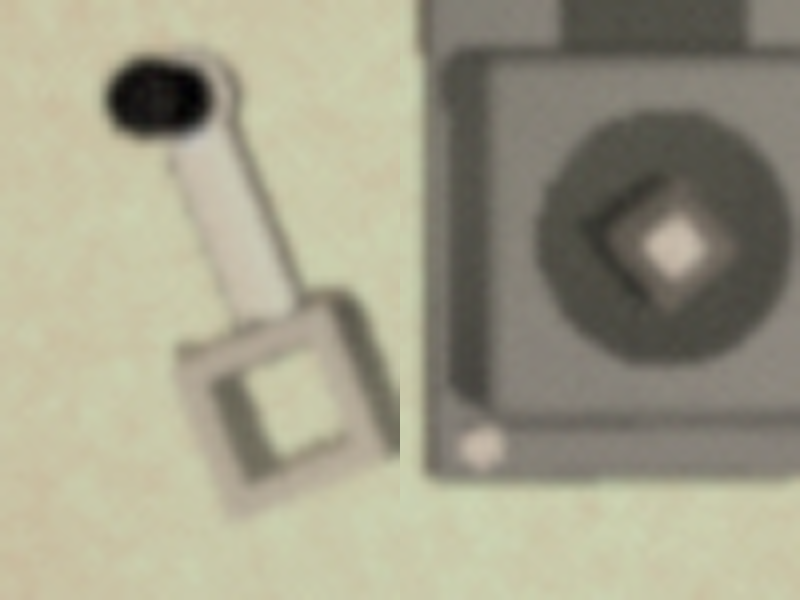

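Left crop: the hub's top corners are at about (178,350), (330,300), (388,455) and (235,520). Right crop: the seat disc's centre is at (665,237), radius 127, and the shaft's square tip at (674,246) is turned about 45°. Next I cast rays through these points.

```bash
cat > h.py <<'E'
import numpy as np,cv2
from scipy.spatial.transform import Rotation as R
from station import bot
CAM={"scene":(42.3847,319.426,201.9704,[1.3388,.2995,.9958],[-139.0712,-.5789,113.2895]),
"top":(42.5735,315.3185,200.2058,[.5534,.0117,1.1687],[-176.2045,-1.1231,-90.5379])}
def cast(cam,u,v,z):
    vf,cx,cy,o,r=CAM[cam]; f=200/np.tan(np.radians(vf/2)); o=np.array(o)
    d=R.from_euler('xyz',r,degrees=True).apply([(u-cx)/f,(v-cy)/f,1])
    return (o+d*(z-o[2])/d[2])[:2]
def proj(cam,p):
    vf,cx,cy,o,r=CAM[cam]; f=200/np.tan(np.radians(vf/2))
    c=R.from_euler('xyz',r,degrees=True).inv().apply(np.array(p)-o)
    return np.array([cx+f*c[0]/c[2],cy+f*c[1]/c[2]])
E
python3 - <<'E'
from h import *
def cr(x,y,ox,oy): return ox+(x+.5)/8-.5, oy+(y+.5)/8-.5
hub=np.array([cast("top",*cr(x,y,160,220),.045) for x,y in[(178,350),(330,300),(388,455),(235,520)]])
print("hub",hub.mean(0),np.linalg.norm(np.roll(hub,-1,0)-hub,axis=1))
e=np.roll(hub,-1,0)-hub; print("edge ang",np.degrees(np.arctan2(e[:,1],e[:,0])))
g=cast("top",*cr(155,97,160,220),.059); d=g-hub.mean(0); print("grip",g,np.linalg.norm(d),np.degrees(np.arctan2(d[1],d[0])))
print("seat",cast("top",*cr(265,237,295,230),.07),"r",np.linalg.norm(cast("top",*cr(265+127,237,295,230),.07)-cast("top",*cr(265,237,295,230),.07)))
print("tip",cast("top",*cr(274,246,295,230),.112))
for q,z in(([(278,210),(240,243),(272,280),(310,245)],.112),([(275,178),(338,248),(268,308)],.1)):
    c=np.array([cast("top",*cr(x,y,295,230),z) for x,y in q]); e=np.diff(c,axis=0)
    print(np.linalg.norm(e,axis=1),np.degrees(np.arctan2(e[:,1],e[:,0])),c.mean(0))
print("plate",cast("top",326.5,153.5,.067))
# automatic masks
t=cv2.imread("pics/top0.png"); G=cv2.cvtColor(t,cv2.COLOR_BGR2GRAY)
m=((G<75)*255).astype(np.uint8); m[:, :306]=0;m[:,350:]=0;m[:240]=0;m[:][280:]=0
cs,_=cv2.findContours(m,cv2.RETR_EXTERNAL,cv2.CHAIN_APPROX_NONE); c=max(cs,key=cv2.contourArea)
print(cv2.fitEllipse(c))
h=hub.mean(0); s=cast("top",*cr(265,237,295,230),.07)
print("proj scene hub top",proj("scene",[*h,.045]),"tip",proj("scene",[*s,.112]))
s=cv2.imread("pics/scene0.png"); k=lambda x,y:cv2.resize(cv2.convertScaleAbs(s[y:y+60,x:x+50],alpha=1.4),None,fx=8,fy=8,interpolation=cv2.INTER_CUBIC)
cv2.imwrite("pics/c2.png",np.hstack([k(415,195),k(300,145)]))
E
```

```text
hub [0.47773714 0.25109064] [0.04293223 0.04477707 0.04444446 0.04840826]
edge ang [ -72.3081964  -159.27524326  112.44570495   18.88712642]
grip [0.56145662 0.28275003] 0.08950568499359444 20.71462756570069
seat [ 0.49996793 -0.03569384] r 0.03386056016535525
tip [ 0.49969451 -0.03616303]
[0.0128708  0.01248223 0.01320386] [ 130.20150695 -139.57418043  -48.16522133] [ 0.50007637 -0.03642445]
[0.02433131 0.02383151] [-138.47614251  129.77720821] [ 0.4993869  -0.04180932]
plate [ 0.72745167 -0.03575049]
((327.7086486816406, 259.41357421875), (31.435874938964844, 31.66534996032715), 9.995436668395996)
proj scene hub top [437.47873845 207.2511156 ] tip [325.50500414 159.73437245]
```

View pics/c2.png

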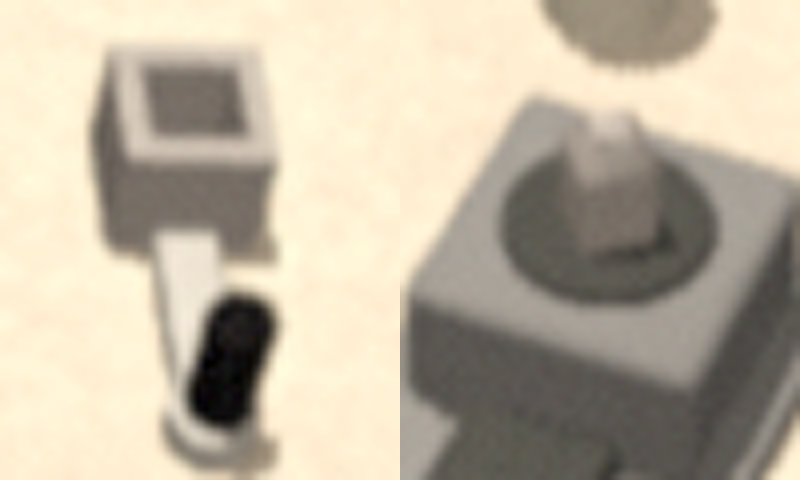

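The measurements agree: tip edges 12.9 mm (12 given), seat radius 33.9 mm (34 given), grip 89.5 mm from the axis (92 given), plate 228 mm from the shaft (230 given). The scene crop puts the hub top at about (439,208) and the tip at about (326,160), within 2 px of the projections. That gives the crank at (0.478, 0.2515) with yaw 20°, and the shaft at (0.500, −0.036) with flats at about 41°. Now I grasp.

Run:
```python
from h import *
o=[180,0,20]
bot.move_to([.478,.2515,.16],o)
bot.move_straight([.478,.2515,.033],rate=.1)
s=bot.observe(); print(s["time_s"],s["eef_pos"],s["orientation"],s["ft_force"])
bot.grab()
s=bot.observe(); print(s["grip_width"],s["finger_force"],s["eef_pos"],s["ft_force"])
bot.move_straight([.478,.2515,.23],rate=.15)
s=bot.observe(); print(s["time_s"],s["grip_width"],s["ft_force"],s["moment"])
bot.move_to([.5,-.036,.185],[180,0,41])
s=bot.observe(); print(s["time_s"],s["joint_positions"],s["eef_pos"],s["orientation"],s["ft_force"])
out=[]
for n in("top","scene"):
    p=bot.grab_frame(n)["pixels"][:,:,::-1]; u,v=proj(n,[.53,0,.16]).astype(int); print(n,u-40,v-45)
    out.append(cv2.resize(p[v-45:v+45,u-40:u+20+20].copy(),None,fx=5,fy=5,interpolation=cv2.INTER_CUBIC))
cv2.imwrite("pics/g1.png",np.hstack(out))
```

```text
3.025 [0.47869423 0.2517674  0.03387964] [-1.79999000e+02 -9.75511505e-02  2.00001057e+01] [-0.49547105 -0.36930928 -1.28200405]
0.04582123525679072 61.645160294137895 [0.47859212 0.25184879 0.03380524] [-0.13585084  1.30844452  4.41111687]
4.9417 0.045686207076489634 [ 0.05440407 -0.23271676 -3.30071758] [-0.03086217  0.0731365   0.04474687]
6.0667 [-1.25792674e+01 -1.11089891e+01  1.12763497e+02  3.32709209e-02
  7.83509701e+01  3.64081647e+01] [ 0.50010222 -0.03542287  0.1849776 ] [-1.79976249e+02 -2.29720333e-02  4.10058436e+01] [-0.26404243 -0.58858153 -3.2018714 ]
top 271 201
scene 295 112
```

View pics/g1.png

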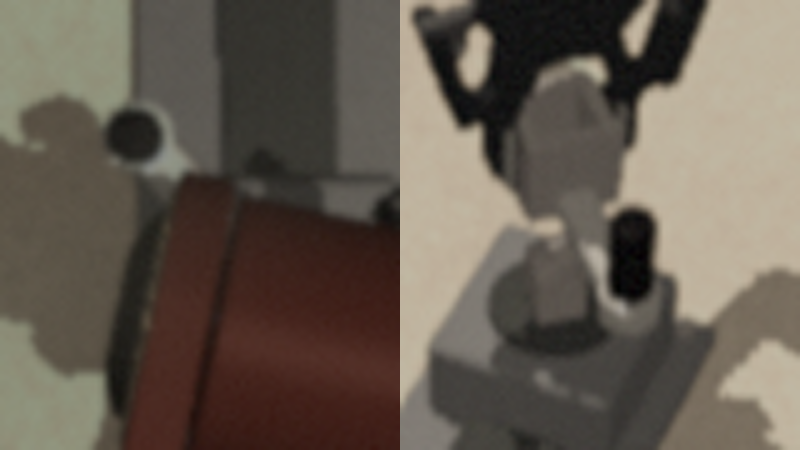

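The crank is held. In the top view its grip is at about (297.5,227.5). In the scene view the hub hangs over the shaft with the grip top near (421,156). I'll work out the along-arm offset from the grip's centre.

Run:
```python
from h import *
tcp=np.array([.5001,-.0354]); u=np.array([np.cos(np.radians(41)),np.sin(np.radians(41))]); n=np.array([-u[1],u[0]])
for cam,px,z in(("top",(271+133.5/5-.4,201+134/5-.4),.152+.059),("scene",(295+(633-400)/5-.4,112+219/5-.4),.152+.059)):
    g=cast(cam,*px,z); d=g-tcp; print(cam,g,d@u,d@n,np.degrees(np.arctan2(d[1],d[0])), "axis",g-.092*u)
p=cast("scene",325+210/5*0+1.2,160.2,.112); print("tip scene",p)
# hub bottom front edge corners in scene
for x,y in((522,205),(615,212)):
    print(cast("scene",295+(x-400)/5-.4,112+y/5-.4,.152))
```

```text
top [0.5662862  0.02636717] 0.0904742675812472 0.0031942222773549815 43.02200555182308 axis [ 0.49685292 -0.03399026]
scene [0.56759335 0.02799441] 0.09252834884794903 0.0035647448007838007 43.20628460773548 axis [ 0.49816007 -0.03236302]
tip scene [ 0.50077295 -0.03351461]
[ 0.52203278 -0.04389112]
[ 0.50864895 -0.00193165]
```

Measured relative to the shaft in both views, the crank is about 1 mm short along the arm and up to 3 mm out sideways. That is inside the taper's lead-in. I'll shift it part of the way and descend with force feedback.

```bash
cat > d.py <<'E'
from h import *
def descend(p,yaw,z0,z1,step=.003,fmax=25,gain=.00015):
    """Force-guided descent; side force moves the target with it. Returns p,z reached."""
    p=np.array(p,float); z=z0; first=None
    while z>z1+1e-6:
        z=max(z-step,z1); bot.move_straight([*p,z],[180,0,yaw],rate=.03); bot.pause(.05)
        s=bot.observe(); f=s["ft_force"]-F0; e=s["eef_pos"]
        print(round(s["time_s"],1),"p",(p*1e3).round(1),"z",round(z*1e3,1),"act",(e*1e3).round(1),"f",f.round(1),"mz",round(s["moment"][2]-M0,2))
        if np.abs(f).max()>fmax: break
        if np.hypot(*f[:2])>2: p+=np.clip(gain*f[:2],-.001,.001)
    return p,z
F0=np.array([-.26,-.59,-3.2]); M0=0
E
python3 - <<'E'
import d; from d import *
u=np.array([np.cos(np.radians(41)),np.sin(np.radians(41))]); n=np.array([-u[1],u[0]])
p=np.array([.500,-.0356])+.001*u-.0015*n
bot.move_straight([*p,.150],[180,0,41],rate=.08); bot.pause(.2)
s=bot.observe(); d.F0=s["ft_force"]; d.M0=s["moment"][2]
print(descend(p,41,.150,.1035))
E
```

```text
7.3 p [501.7 -36.1] z 147.0 act [501.6 -36.1 146.9] f [-0.3 -1.2  1.2] mz -0.07
7.6 p [501.7 -36.1] z 144.0 act [501.6 -36.  143.8] f [-0.6 -0.5 -0.2] mz -0.06
7.9 p [501.7 -36.1] z 141.0 act [501.6 -36.1 140.8] f [-0.  -1.1  0.6] mz -0.02
8.2 p [501.7 -36.1] z 138.0 act [501.6 -36.1 137.8] f [ 0.1 -1.5  0.3] mz -0.07
8.5 p [501.7 -36.1] z 135.0 act [501.6 -36.1 134.8] f [-0.2 -0.7  0.6] mz -0.06
8.8 p [501.7 -36.1] z 132.0 act [501.6 -36.1 131.8] f [ 0.2 -0.9  0.7] mz -0.03
9.1 p [501.7 -36.1] z 129.0 act [501.7 -36.1 128.8] f [-0.6 -0.6  1. ] mz -0.01
9.4 p [501.7 -36.1] z 126.0 act [501.7 -36.1 125.9] f [-0.2 -1.4  0. ] mz -0.08
9.7 p [501.7 -36.1] z 123.0 act [501.7 -36.1 122.9] f [-0.2 -0.7  0.5] mz -0.11
10.0 p [501.7 -36.1] z 120.0 act [501.7 -36.1 119.8] f [ 0.2 -0.8 -0.5] mz -0.09
10.3 p [501.7 -36.1] z 117.0 act [501.7 -36.1 116.8] f [-0.1 -1.   0.1] mz -0.08
10.6 p [501.7 -36.1] z 114.0 act [501.7 -36.1 113.8] f [ 0.5 -1.9  0.1] mz -0.12
10.9 p [501.7 -36.1] z 111.0 act [501.7 -36.1 110.8] f [-0.8 -0.4  0.1] mz -0.03
11.2 p [501.7 -36.1] z 108.0 act [501.7 -36.1 107.9] f [ 0.2 -0.9 -0.6] mz -0.02
11.5 p [501.7 -36.1] z 105.0 act [501.7 -36.1 104.8] f [ 0.5 -1.   0.4] mz -0.1
11.8 p [501.7 -36.1] z 103.5 act [501.9 -36.  103.8] f [-1.7  0.7  3.4] mz -0.12
(array([ 0.5017388 , -0.03607601]), 0.1035)
```

It slid on without side force and touched the seat at z = 103.8 mm, the height expected. I'll press lightly, release, withdraw and look.

Run:
```python
from h import *
p=[.5017,-.0361]
bot.move_straight([*p,.1028],rate=.02); bot.pause(.1); s=bot.observe(); print(s["eef_pos"],s["ft_force"])
bot.ungrasp(); s=bot.observe(); print(s["grip_width"],s["ft_force"])
bot.move_straight([*p,.22],rate=.12)
bot.move_to([.35,.25,.3],[180,0,60])
print(bot.observe()["time_s"])
out=[]
for n in("top","scene"):
    q=bot.grab_frame(n)["pixels"][:,:,::-1]; cv2.imwrite(f"pics/{n}9.png",q); u,v=proj(n,[.54,-.01,.08]).astype(int); print(n,u-35,v-45)
    out.append(cv2.resize(cv2.convertScaleAbs(q[v-45:v+45,u-35:u+45],alpha=1.4),None,fx=5,fy=5,interpolation=cv2.INTER_CUBIC))
cv2.imwrite("pics/f1.png",np.hstack(out))
c=[.5008,-.0357]
for n in("top","scene"): print(n,[proj(n,[*c,z]).round(1).tolist() for z in(.112,.115)], "gripTop",proj(n,[c[0]+.092*.755,c[1]+.092*.656,.129]).round(1))
```

```text
[ 0.50189339 -0.03606088  0.1037821 ] [-4.75629053  1.51655711  5.49986735]
0.08508207293124749 [-0.71925384 -0.35910092 -0.38645319]
14.9667
top 280 195
scene 293 137
top [[328.6, 259.8], [328.6, 259.8]] gripTop [298.8 226. ]
scene [[325.4, 160.0], [325.4, 159.1]] gripTop [337.9 181.5]
```

View pics/f1.png

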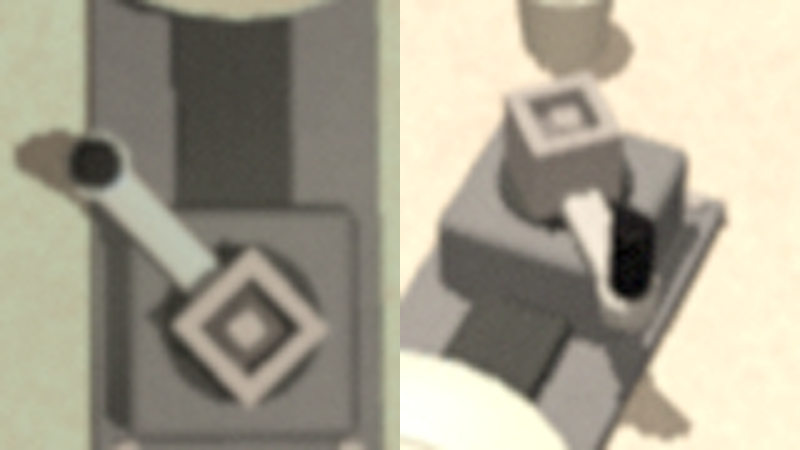

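The crank is on the shaft. The tip shows in the hole at top-crop (247,328) and just below the hub's rim in the scene crop (567,118). The hub stands flat on the seat, and the plate has not moved.

```bash
python3 -c "
from station import bot
print(bot.job_done())"
```

```text
the job is handed in; nothing more can be done
None
```

The square-hole crank is on the turntable shaft, pushed down flat on its seat and released, with the plate and round crank untouched; the job was handed in at about 15 s of the 43 s allowed, and no verdict was returned.

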